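Step the massing model down from tower to park

ROBOT

A 6-joint arm with a two-finger parallel gripper is mounted at the origin on the work surface; the furniture and walls round the work are solid. World frame = base frame: x ahead of the robot, y to its left, z up, the work surface at z = 0. Lengths are in m, angles in rad, forces in N, time in s.
With the tool pointing down it reaches from about 0.25 to 0.725 m from the base axis. Payload 4 kg.
Tool frame: the origin (TCP) lies at the very end of the fingers, on their centre line; the grasp point (between the pads) lies 19 mm behind it; z points along the fingers, y is the line along which they close (so a half turn about z gives the same grasp; the last joint's range is limited). The gripper opens to 85 mm and grips with 20 to 120 N. Pads are 22 mm wide; open, the fingers measure 114 mm over their backs; the gripper's body (76 mm by 85 mm) begins 54 mm behind the grasp point. The pads swing forward as they close: fully open they stand 13 mm farther back than shut.
Start: joints at [-1.13, 0.241, 0.005, 1.335, 0, 1.571], TCP at [0.213, -0.452, 0.231] pointing down, gripper open.
Joint ranges: [-2.72, 2.72], [-1.05, 1.87], [-1.09, 1.28], [-1.99, 2.15], [-1.42, 1.44], [-3.14, 3.14]. Speed limits (rad/s): [2.79, 2.79, 3.14, 3.14, 3.14, 3.14].

INTERFACE

Orientations are given as a unit quaternion [x, y, z, w].
In Python, from workcell import telemetry, vision, workorder gives the robot as it stands.
- The arm moves only by the shell command python3 -m inch 'ROWS'. ROWS is JSON, a list of rows, each a list of 3 entries, a list of its own where there are three numbers: the turn, a rotation vector about the tool's x, y, z scaled (see below), then the shift along the tool's x, y, z scaled (see below), then the closure, from -1 (fully open) to 1 (shut). A call has 1 to 10 rows; each row shifts and turns the commanded pose from where the row before left it, along the tool's axes as they then stand; what a row does not reach is not made up. The controller multiplies each number of a shift by 0.3 m and each number of a turn by 360 degrees. A row lasts 1/12 s, in which the tool goes at most 41.7 mm and 7.16 degrees, less where a joint would pass 70% of its speed; a pose out of reach is approached as far as the arm can. A call with a number of a shift or a turn outside -1 to 1 is refused whole. A call with a gripper value outside its range is refused whole. The fingers move at their own pace and stop on an object; the grip force is fixed at half the most. Time passes only in rows, so rows that do not move let the fingers close. It gives the time, the measured TCP pose, the force, the opening and the grip force at its end, in the units of the state.
- telemetry.get_obs(): the state, without advancing time (a new reading comes with each control period).
- vision.camera(name): name is "side" or "top" or "wrist"; returns a dict with "img" (480x640x3 uint8, red, green, blue), "fov_y" (degrees; the focal length in pixels is half the picture's height over the tangent of half this angle, whatever the lens; pixels are square), "cx", "cy" (the principal point, pixels), "D" ([k1, k2, p1, p2, k3] as OpenCV has them; the pictures are not rectified), "pose" (4x4, takes a point from camera to world coordinates). Camera axes: x right, y up, looking along -z (the intrinsics and any distortion apply to the point x, -y, -z); pixel columns grow to the right and rows downward; lengths in m; the calibration is good to about 2 mm. A picture is of the moment at which its call begins. There is no depth.
- workorder.job_done(): hands the job in; it is judged then, once.
The state is a dict: "clock": time; "joint_pos": joint angles; "joint_vel": joint speeds; "tau": joint torques, N m; "eef_pos": TCP position; "tool_rot": TCP orientation; "ft_force": force on the tool from outside, world axes, zero at the start; "ft_torque": the same for the moment, N m; "grip_width": finger opening in m; "grasp_force": force on a finger pad.
Only numpy, scipy, OpenCV 4.12 (cv2) and the standard library are available. Lean on these libraries where they do the work, as an engineer would, in place of code of your own. Each camera call takes 0.05 s, during which the arm holds its last target. There are 200 camera calls.

TASK

On the site model, set the four loose beech buildings into the four sunken plots between the white tower and the park so that the skyline steps down: the tallest building in the plot next to the tower, then each next lower one in turn, the lowest beside the park. Seat every building flat on the floor of its plot, clear of the kerb, and keep the buildings upright all the while.

Things in the scene. Friction and masses are not known exactly. Their poses are not given: they have to be found in the camera images.
- block_9: the tallest of four loose model buildings: an upright beech block with 9 floor plates, 36 mm (its x) by 52 mm (its y) in plan and 90 mm high to the flat roof, with a 12 x 16 mm, 4 mm high plant room on the roof; about 120 g. Origin: centre of the underside; z up. Starts standing on the work surface (z = 0); flat sides, best gripped across the 36 mm
- block_7: the second tallest of four loose model buildings: an upright beech block with 7 floor plates, 36 mm (its x) by 52 mm (its y) in plan and 70 mm high to the flat roof, with a 12 x 16 mm, 4 mm high plant room on the roof; about 95 g. Origin: centre of the underside; z up. Starts standing on the work surface (z = 0); flat sides, best gripped across the 36 mm
- block_5: the second lowest of four loose model buildings: an upright beech block with 5 floor plates, 36 mm (its x) by 52 mm (its y) in plan and 50 mm high to the flat roof, with a 12 x 16 mm, 4 mm high plant room on the roof; about 70 g. Origin: centre of the underside; z up. Starts standing on the work surface (z = 0); flat sides, best gripped across the 36 mm
- block_3: the lowest of four loose model buildings: an upright beech block with 3 floor plates, 36 mm (its x) by 52 mm (its y) in plan and 30 mm high to the flat roof, with a 12 x 16 mm, 4 mm high plant room on the roof; about 45 g. Origin: centre of the underside; z up. Starts standing on the work surface (z = 0); flat sides, best gripped across the 36 mm
- plot_a: one of four alike plots in a straight row on the fixed base board of the model: a sinking 50 mm (its x, across the row) by 66 mm (its y, along the row), 4 mm deep, in a white pavement kerb 5 to 8 mm wide. Origin: centre of the sunken floor, 10 mm above the work surface; z up. Neighbours are 76 mm apart centre to centre; the letter does not tell its place in the row
- plot_b: one of four alike plots in a straight row on the fixed base board of the model: a sinking 50 mm (its x, across the row) by 66 mm (its y, along the row), 4 mm deep, in a white pavement kerb 5 to 8 mm wide. Origin: centre of the sunken floor, 10 mm above the work surface; z up. Neighbours are 76 mm apart centre to centre; the letter does not tell its place in the row
- plot_c: one of four alike plots in a straight row on the fixed base board of the model: a sinking 50 mm (its x, across the row) by 66 mm (its y, along the row), 4 mm deep, in a white pavement kerb 5 to 8 mm wide. Origin: centre of the sunken floor, 10 mm above the work surface; z up. Neighbours are 76 mm apart centre to centre; the letter does not tell its place in the row
- plot_d: one of four alike plots in a straight row on the fixed base board of the model: a sinking 50 mm (its x, across the row) by 66 mm (its y, along the row), 4 mm deep, in a white pavement kerb 5 to 8 mm wide. Origin: centre of the sunken floor, 10 mm above the work surface; z up. Neighbours are 76 mm apart centre to centre; the letter does not tell its place in the row
- tower: the existing tower, fixed at one end of the row (either end): white, 11 floors, 40 x 36 mm in plan on a 66 x 60 mm white base, 120 mm high in all. Origin: centre of the underside of its base, 10 mm above the work surface, 84 mm from the centre of the nearest plot, in line with the row
- park: the park, fixed at the other end of the row: a flat 66 x 60 mm brown tile with a path and five small ball-shaped trees up to 35 mm high. Origin: centre of the underside, 10 mm above the work surface, 84 mm from the centre of the nearest plot
Not all that is in view belongs to the job. What is shaped like the block_9 but orange or turquoise is not meant. What is shaped like the block_5 but green or purple is not meant.

How it is judged:
At the end, for the whole second after the job is handed in: The 9-, 7-, 5- and 3-storey buildings stand in the 1st, 2nd, 3rd and 4th plot from the tower, each upright (within 3 degrees), released, at rest on the plot's floor inside the kerb: origin within 11.5 mm of the plot's centre and under 2 mm above its floor (((horizontal distance between block_9 and plot_a below 0.0115 m and z of block_9 in the frame of plot_a below 0.002 m) or (horizontal distance between block_9 and plot_b below 0.0115 m and z of block_9 in the frame of plot_b below 0.002 m) or (horizontal distance between block_9 and plot_c below 0.0115 m and z of block_9 in the frame of plot_c below 0.002 m) or (horizontal distance between block_9 and plot_d below 0.0115 m and z of block_9 in the frame of plot_d below 0.002 m)) and horizontal distance between block_9 and tower between 0.054 and 0.114 m and angle between each of block_9, block_7, block_5, block_3's own z axis and vertical below 0.06 rad and linear speed of each of block_9, block_7, block_5, block_3 below 0.01 m/s and ((horizontal distance between block_7 and plot_a below 0.0115 m and z of block_7 in the frame of plot_a below 0.002 m) or (horizontal distance between block_7 and plot_b below 0.0115 m and z of block_7 in the frame of plot_b below 0.002 m) or (horizontal distance between block_7 and plot_c below 0.0115 m and z of block_7 in the frame of plot_c below 0.002 m) or (horizontal distance between block_7 and plot_d below 0.0115 m and z of block_7 in the frame of plot_d below 0.002 m)) and horizontal distance between block_7 and tower between 0.13 and 0.19 m and ((horizontal distance between block_5 and plot_a below 0.0115 m and z of block_5 in the frame of plot_a below 0.002 m) or (horizontal distance between block_5 and plot_b below 0.0115 m and z of block_5 in the frame of plot_b below 0.002 m) or (horizontal distance between block_5 and plot_c below 0.0115 m and z of block_5 in the frame of plot_c below 0.002 m) or (horizontal distance between block_5 and plot_d below 0.0115 m and z of block_5 in the frame of plot_d below 0.002 m)) and horizontal distance between block_5 and tower between 0.206 and 0.266 m and ((horizontal distance between block_3 and plot_a below 0.0115 m and z of block_3 in the frame of plot_a below 0.002 m) or (horizontal distance between block_3 and plot_b below 0.0115 m and z of block_3 in the frame of plot_b below 0.002 m) or (horizontal distance between block_3 and plot_c below 0.0115 m and z of block_3 in the frame of plot_c below 0.002 m) or (horizontal distance between block_3 and plot_d below 0.0115 m and z of block_3 in the frame of plot_d below 0.002 m)) and horizontal distance between block_3 and tower between 0.282 and 0.342 m); the robot touches nothing.
It fails at once if the 9-storey building is tipped more than 35 degrees from upright (angle between block_9's own z axis and vertical above 0.61 rad).
It fails at once if the 7-storey building is tipped more than 35 degrees from upright (angle between block_7's own z axis and vertical above 0.61 rad).
It fails at once if the 5-storey building is tipped more than 35 degrees from upright (angle between block_5's own z axis and vertical above 0.61 rad).
It fails at once if the 3-storey building is tipped more than 35 degrees from upright (angle between block_3's own z axis and vertical above 0.61 rad).
It also fails if it takes over 115 s, if anything falls off the work surface, if the arm or the gripper's body presses on something with over 40 N, if the wrist force passes 120 N, or if a joint passes its speed limit or range.

## Working session

There is one attempt and no reset: what is moved stays moved. The work goes in short steps, Python scripts to look and compute and a shell command to move; the robot and the scene stay as the last step left them, time stands still between calls to the robot, and variables do not carry over. Pictures are saved under pics/ and viewed, at most 14 in all, crops included, and the job is handed in when it is done.

```bash
mkdir -p pics; python3 - <<'E'
from workcell import telemetry, vision
import cv2,numpy as np
for n in("top","side"):
    c=vision.camera(n); cv2.imwrite(f"pics/{n}0.png",c["img"][:,:,::-1]); print(n,c["fov_y"],c["cx"],c["cy"],c["D"],np.round(c["pose"],4).tolist())
o=telemetry.get_obs();print(o["clock"],o["eef_pos"],o["tool_rot"],o["grip_width"])
E
```

```text
top 51.590173926350836 321.09817065071024 247.09207792764263 [0.00077868 0.         0.         0.         0.        ] [[-0.0163, 0.985, -0.1719, 0.2436], [-0.9999, -0.0157, 0.0047, 0.0025], [0.0019, 0.1719, 0.9851, 1.0245], [0.0, 0.0, 0.0, 1.0]]
side 54.96517261874377 326.25449959063684 237.52470022296094 [-0.11280186  0.          0.          0.          0.        ] [[-0.9961, 0.0561, -0.0675, 0.3349], [-0.086, -0.4714, 0.8777, 1.0837], [0.0174, 0.8801, 0.4744, 0.6045], [0.0, 0.0, 0.0, 1.0]]
0.1 [ 0.21308571 -0.45169897  0.23049925] [ 9.75810267e-01  2.18617103e-01 -2.08673597e-04 -9.17886314e-04] 0.08508796125653394
```

View pics/top0.png

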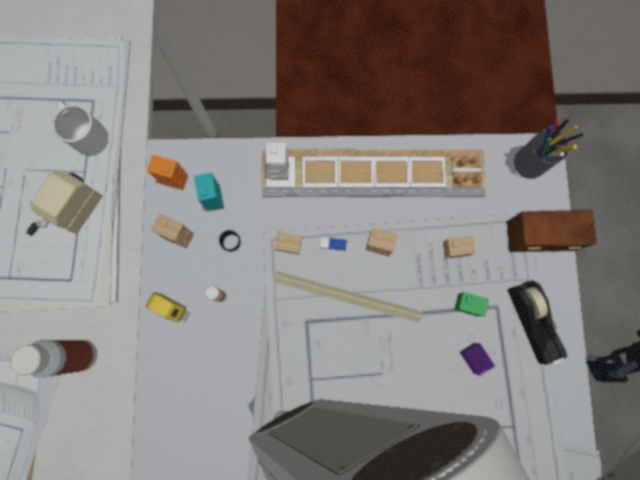

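View pics/side0.png

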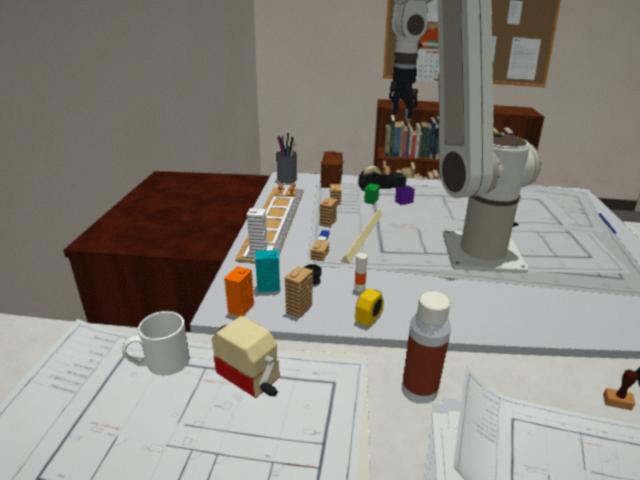

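The top view shows the tower at (277,160) and plots at x≈320, 357, 393 and 429 on row 171, with the park at (467,168). The beech blocks are at (172,230), (288,243), (381,241) and (460,247). The side view shows the block at (298,290) is the tallest. I'll zoom in to rank the other three.

```bash
cat > h.py <<'E'
import numpy as np,cv2
from workcell import telemetry,vision
def K(c):
    f=240/np.tan(np.radians(c["fov_y"]/2)); return np.array([[f,0,c["cx"]],[0,f,c["cy"]],[0,0,1]])
def cast(c,px,z):
    p=cv2.undistortPoints(np.array(px,float).reshape(-1,1,2),K(c),np.array(c["D"])).reshape(-1,2)
    d=np.c_[p[:,0],-p[:,1],-np.ones(len(p))]@c["pose"][:3,:3].T; o=c["pose"][:3,3]
    return o+d*((z-o[2])/d[:,2])[:,None]
def proj(c,P):
    q=(np.atleast_2d(P)-c["pose"][:3,3])@c["pose"][:3,:3]; q=q*[1,-1,-1]
    return cv2.projectPoints(q,np.zeros(3),np.zeros(3),K(c),np.array(c["D"]))[0].reshape(-1,2)
E
python3 - <<'E'
import cv2,numpy as np
t=cv2.imread("pics/top0.png");s=cv2.imread("pics/side0.png")
a=cv2.resize(t[130:270,140:490],(800,320),interpolation=cv2.INTER_CUBIC)
b=cv2.resize(s[175:325,220:420],(373,280),interpolation=cv2.INTER_CUBIC)
b2=cv2.resize(s[175:265,300:400],(311,280),interpolation=cv2.INTER_CUBIC)
o=np.zeros((600,800,3),np.uint8);o[:320]=a;o[320:,:373]=b;o[320:,400:711]=b2
cv2.imwrite("pics/z.png",o)
E
```

```text
(no output)
```

View pics/z.png

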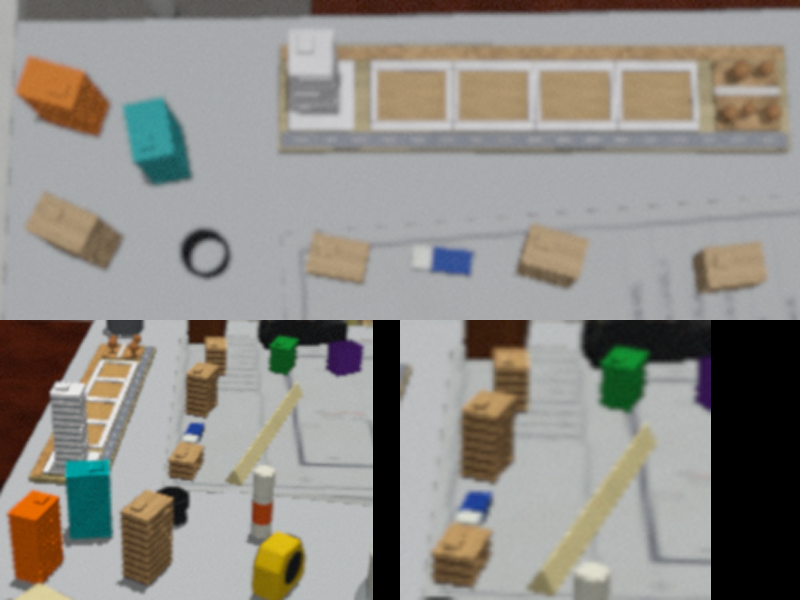

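Heights ranked: (172,230) is block_9, (381,241) is block_7, (460,247) is block_5 and (288,243) is block_3. Next I'll measure the roofs and plots.

```bash
python3 - <<'E'
from h import *
c=vision.camera("top");hsv=cv2.cvtColor(c["img"],cv2.COLOR_RGB2HSV)
for n,(u,v),h in(("9",(172,230),.09),("7",(381,241),.07),("5",(460,247),.05),("3",(288,243),.03)):
    y0,x0=v-24,u-28; w=hsv[y0:v+24,x0:u+28]
    m=((w[...,0]<25)&(w[...,1]>60)).astype(np.uint8); 
    val=w[...,2][m>0].copy().reshape(-1,1); t,_=cv2.threshold(val,0,255,cv2.THRESH_OTSU)
    for lab,mm in(("all",m),("roof",m*(w[...,2]>t))):
        mm=cv2.morphologyEx(mm.astype(np.uint8),cv2.MORPH_CLOSE,np.ones((5,5)));mm=cv2.morphologyEx(mm,cv2.MORPH_OPEN,np.ones((3,3)))
        k=max(cv2.findContours(mm,0,1)[0],key=cv2.contourArea).reshape(-1,2)+[x0,y0]
        P=cast(c,k,h)[:,:2]; r=cv2.minAreaRect((P*1000).astype(np.float32))
        print(n,lab,t,np.round(r[0],1),np.round(r[1],1),round(r[2],1))
m=((hsv[...,0]<25)&(hsv[...,1]>60)).astype(np.uint8)
m[:,:295]=0;m[:155]=0;m[190:]=0;m[:,452:]=0
for k in cv2.findContours(m,0,1)[0]:
    if cv2.contourArea(k)<200: continue
    P=cast(c,k.reshape(-1,2),.012)[:,:2]; r=cv2.minAreaRect((P*1000).astype(np.float32)); print("plot",np.round(r[0],1),np.round(r[1],1),round(r[2],1))
print(cast(c,[[277,152]],.13))
E
```

```text
9 all 142.0 [443.5 283.6] [76.  35.9] 62.7
9 roof 142.0 [449.9 294.5] [50.3 33.5] 65.2
7 all 141.0 [ 419.1 -119.9] [50.1 42.8] 72.9
7 roof 141.0 [ 423.3 -121.2] [50.  34.1] 72.8
5 all 139.0 [ 410.5 -276.4] [36. 59.] 5.4
5 roof 139.0 [ 411.8 -280.9] [34.2 49.8] 5.4
3 all 164.0 [427.7  65.9] [49.2 34.2] 78.8
3 roof 164.0 [429.  66.] [48.5 31.6] 78.8
plot [ 579.9 -230. ] [60.7 42.1] 89.1
plot [ 581.1 -153.7] [60.6 42.1] 89.1
plot [582.3 -77.1] [60.1 42.1] 89.1
plot [583.5  -1.5] [57.6 42.1] 89.1
[[0.58352542 0.07871753 0.13      ]]
```

```bash
cat >> h.py <<'E'
def go(x,y,z,phi,R=None):
    from scipy.spatial.transform import Rotation as Ro
    o=telemetry.get_obs();p=np.array(o["eef_pos"]);M=Ro.from_quat(o["tool_rot"]).as_matrix()
    f=np.degrees(np.arctan2(M[1,0],M[0,0])); d=(phi-f+90)%180-90; 
    a=np.radians(f+d);D=np.array([x,y,z])-p
    s=np.array([np.cos(a)*D[0]+np.sin(a)*D[1],np.sin(a)*D[0]-np.cos(a)*D[1],-D[2]])
    print("t%.1f"%o["clock"],"pos",np.round(p*1e3,1),"phi %.1f tilt %.2f"%(f,np.degrees(np.arccos(-M[2,2]))),"w %.1f F %.1f"%(o["grip_width"]*1e3,o["grasp_force"]),np.round(o["ft_force"],1),
     "\nturn z total/360: %.4f"%(-d/360),"shift/0.3 total:",np.round(s/.3,4),"j6 %.2f"%o["joint_pos"][5])
E
python3 -m inch '[[[0,0,-0.0195],[0,0,0],-1],[[0,0,-0.0195],[0,0,0],-1],[[0,0,-0.0195],[0,0,0],-1],[[0,0,-0.0195],[0,0,0],-1],[[0,0,-0.0195],[0,0,0],-1],[[0,0,-0.0195],[0,0,0],-1],[[0,0,-0.0195],[0,0,0],-1],[[0,0,-0.0195],[0,0,0],-1],[[0,0,-0.0195],[0,0,0],-1],[[0,0,-0.0195],[0,0,0],-1]]'
python3 -c "
from h import *
go(.4118,-.281,.15,95.4)"
```

```text
clock: 0.98
eef_pos: [0.2132, -0.4519, 0.2309]
tool_rot: [0.67, 0.742, 0.0, -0.0]
ft_force: [-0.6, 0.4, -0.2]
grip_width: 0.0852
grasp_force: 0.0
t1.0 pos [ 213.2 -451.9  230.9] phi 95.8 tilt 0.06 w 85.2 F 0.0 [-0.6  0.4 -0.2] 
turn z total/360: 0.0011 shift/0.3 total: [0.5049 0.7127 0.2697] j6 0.34
```

```bash
python3 -m inch '[[[0,0,0.001],[0.063,0.089,0.034],-1],[[0,0,0],[0.063,0.089,0.034],-1],[[0,0,0],[0.063,0.089,0.034],-1],[[0,0,0],[0.063,0.089,0.034],-1],[[0,0,0],[0.063,0.089,0.034],-1],[[0,0,0],[0.063,0.089,0.034],-1],[[0,0,0],[0.063,0.089,0.034],-1],[[0,0,0],[0.063,0.089,0.034],-1],[[0,0,0],[0,0,0],-1],[[0,0,0],[0,0,0],-1]]'
python3 -c "
from h import *
c=vision.camera('wrist');cv2.imwrite('pics/w1.png',c['img'][:,:,::-1])
go(.4118,-.281,.015,95.4)
import numpy as np
a=np.radians(95.4);C=[[.4118+s*.026*np.cos(a)+t*.018*np.sin(a),-.281+s*.026*np.sin(a)-t*.018*np.cos(a),.05] for s,t in((1,1),(1,-1),(-1,-1),(-1,1))]
print(np.round(proj(c,C)))"
```

```text
clock: 1.82
eef_pos: [0.4129, -0.2809, 0.1487]
tool_rot: [0.674, 0.739, -0.0, -0.001]
ft_force: [0.1, -0.1, 0.8]
grip_width: 0.0853
grasp_force: 0.0
t1.9 pos [ 412.4 -281.9  149.2] phi 95.2 tilt 0.09 w 85.5 F 0.0 [ 0.3 -0.5  0.3] 
turn z total/360: -0.0006 shift/0.3 total: [ 0.0032 -0.0016  0.4475] j6 0.88
[[342. 207.]
 [293. 207.]
 [294. 273.]
 [341. 273.]]
```

View pics/w1.png

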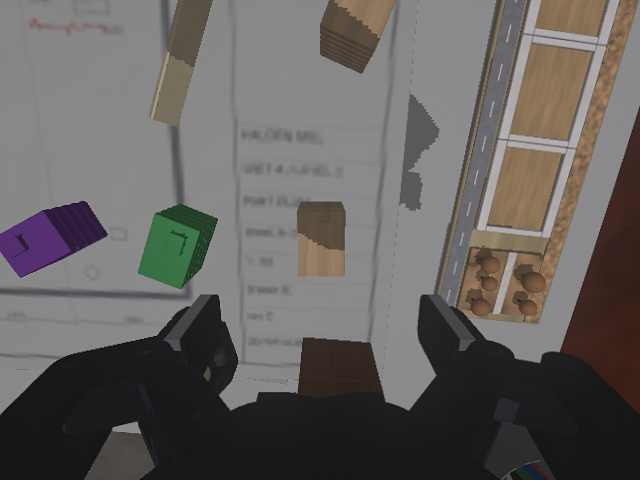

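The wrist view shows the roof at (298–345, 202–276), which is about 3 mm from my prediction towards +x. The green block stays clear of the fingers. I'll shift 2 mm and go down.

```bash
python3 -m inch '[[[0,0,0],[0.003,0.006,0.1],-1],[[0,0,0],[0,0,0.1],-1],[[0,0,0],[0,0,0.1],-1],[[0,0,0],[0,0,0.08],-1],[[0,0,0],[0,0,0.04],-1],[[0,0,0],[0,0,0.028],-1],[[0,0,0],[0,0,0],0.5],[[0,0,0],[0,0,0],1],[[0,0,0],[0,0,0],1],[[0,0,0],[0,0,0],1]]'
python3 -m inch '[[[0,0,0],[0,0,0],1],[[0,0,0],[0,0,0],1],[[0,0,0],[0,0,0],1],[[0,0,0],[0,0,0],1]]'
python3 -c "
from h import *
go(.581,-.1537,.1,89.1)"
```

```text
clock: 2.7
eef_pos: [0.4151, -0.2824, 0.0167]
tool_rot: [0.675, 0.738, 0.0, 0.001]
ft_force: [-0.7, -0.6, 0.0]
grip_width: 0.0386
grasp_force: 0.0
clock: 3.03
eef_pos: [0.4154, -0.2824, 0.0169]
tool_rot: [0.675, 0.738, -0.0, 0.002]
ft_force: [-0.4, -1.0, 6.5]
grip_width: 0.0352
grasp_force: 60.6
t3.0 pos [ 415.4 -282.4   16.9] phi 95.1 tilt 0.20 w 35.2 F 60.6 [-0.4 -1.   6.5] 
turn z total/360: 0.0166 shift/0.3 total: [ 0.4376  0.5452 -0.2771] j6 0.89
```

```bash
python3 -m inch '[[[0,0,0],[0,0,-0.03],1],[[0,0,0.006],[0,0,-0.12],1],[[0,0,0.0106],[0,0,-0.127],1],[[0,0,0],[0.0625,0.078,0],1],[[0,0,0],[0.0625,0.078,0],1],[[0,0,0],[0.0625,0.078,0],1],[[0,0,0],[0.0625,0.078,0],1],[[0,0,0],[0.0625,0.078,0],1],[[0,0,0],[0.0625,0.078,0],1],[[0,0,0],[0.0625,0.078,0],1]]'
python3 -m inch '[[[0,0,0],[0,0,0],1],[[0,0,0],[0,0,0],1],[[0,0,0],[0,0,0],1]]'
python3 -c "
from h import *
c=vision.camera('wrist');cv2.imwrite('pics/w2.png',c['img'][:,:,::-1])
go(.581,-.1537,.027,89.1)
print(np.round(proj(c,[[.5799+.0012*i,-.230+.0765*i,.01] for i in range(4)])))"
```

```text
clock: 3.87
eef_pos: [0.5807, -0.1514, 0.0988]
tool_rot: [0.712, 0.702, -0.0, -0.0]
ft_force: [0.6, -0.9, -0.4]
grip_width: 0.0352
grasp_force: 60.2
clock: 4.12
eef_pos: [0.5793, -0.1524, 0.0983]
tool_rot: [0.712, 0.702, -0.001, -0.001]
ft_force: [0.6, -0.4, -0.7]
grip_width: 0.0352
grasp_force: 60.3
t4.2 pos [ 579.  -152.9   98.3] phi 89.1 tilt 0.08 w 35.1 F 60.3 [-0.1 -1.1 -0.7] 
turn z total/360: -0.0000 shift/0.3 total: [-0.0025  0.0068  0.2377] j6 1.33
[[321. 339.]
 [321. 246.]
 [322. 135.]
 [322.   3.]]
```

View pics/w2.png

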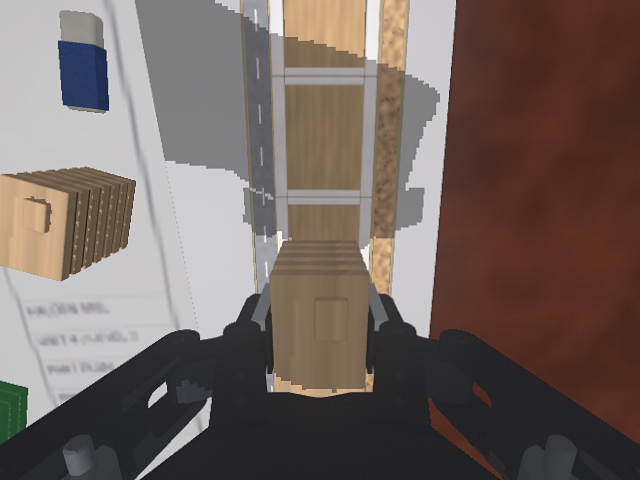

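The wrist view shows the next plot's floor across columns 286–365 and the kerb bars at rows ~197 and ~76. I'll check those against the prediction.

```bash
python3 -c "
from h import *
c=vision.camera('wrist')
g=cast(c,[[272,197],[378,76],[326,197],[326,76],[320.5,315],[320,318]],.014);print(np.round(g*1e3,1))
print('floor edges',np.round(cast(c,[[286,130],[365,130]],.0125)*1e3,1))
print('roof',np.round(cast(c,[[272,276],[369,276],[275,390],[372,390],[331,320]],.1315)*1e3,1))
"
```

```text
[[ 547.5 -117.3   14. ]
 [ 617.6  -42.6   14. ]
 [ 584.4 -117.9   14. ]
 [ 585.1  -42.2   14. ]
 [ 579.5 -207.3   14. ]
 [ 579.  -209.8   14. ]]
floor edges [[558.8 -73.8  12.5]
 [610.3 -74.6  12.5]]
roof [[ 563.3 -128.2  131.5]
 [ 597.5 -128.6  131.5]
 [ 561.9 -176.2  131.5]
 [ 600.  -176.7  131.5]
 [ 584.  -145.7  131.5]]
```

```bash
python3 -m inch '[[[0,0,0],[-0.009,0.010,0.04],1],[[0,0,0],[0,0,0.06],1],[[0,0,0],[0,0,0.04],1],[[0,0,0],[0,0,0.03],1],[[0,0,0],[0,0,0.02],1],[[0,0,0],[0,0,0.012],1],[[0,0,0],[0,0,0.012],1],[[0,0,0],[0,0,0.008],1],[[0,0,0],[0,0,0],1],[[0,0,0],[0,0,0],1]]'
python3 -c "
from h import *
go(.582,-.1555,.027,89.1)"
```

```text
clock: 5.05
eef_pos: [0.5833, -0.1555, 0.0322]
tool_rot: [0.712, 0.702, 0.0, 0.0]
ft_force: [-0.1, 0.5, -1.3]
grip_width: 0.035
grasp_force: 60.3
t5.0 pos [ 583.3 -155.5   32.2] phi 89.1 tilt 0.04 w 35.0 F 60.3 [-0.1  0.5 -1.3] 
turn z total/360: 0.0001 shift/0.3 total: [-0.     -0.0044  0.0173] j6 1.33
```

```bash
python3 -m inch '[[[0,0,0],[0,-0.003,0.006],1],[[0,0,0],[0,0,0.005],1],[[0,0,0],[0,0,0.005],1],[[0,0,0],[0,0,0],1],[[0,0,0],[0,0,0],1]]'
python3 -c "
from h import *
go(.582,-.1555,.027,89.1)"
```

```text
clock: 5.47
eef_pos: [0.5821, -0.1554, 0.027]
tool_rot: [0.713, 0.702, -0.0, -0.0]
ft_force: [-0.8, 0.2, -0.5]
grip_width: 0.0349
grasp_force: 60.3
t5.5 pos [ 582.1 -155.4   27. ] phi 89.1 tilt 0.00 w 34.9 F 60.3 [-0.8  0.2 -0.5] 
turn z total/360: 0.0001 shift/0.3 total: [-0.0003 -0.0002 -0.    ] j6 1.33
```

```bash
python3 -m inch '[[[0,0,0],[0,0,0.003],1],[[0,0,0],[0,0,0.002],1],[[0,0,0],[0,0,0],1],[[0,0,0],[0,0,0],1]]'
```

```text
clock: 5.8
eef_pos: [0.5822, -0.1554, 0.0268]
tool_rot: [0.712, 0.702, 0.0, 0.0]
ft_force: [-1.7, 1.2, 6.7]
grip_width: 0.0352
grasp_force: 61.1
```

Contact at the expected height, so I'll release and rise.

```bash
python3 -m inch '[[[0,0,0],[0,0,0],-0.2],[[0,0,0],[0,0,0],-1],[[0,0,0],[0,0,0],-1],[[0,0,0],[0,0,0],-1],[[0,0,0],[0,0,-0.05],-1],[[0,0,0],[0,0,-0.1],-1],[[0,0,0],[0,0,-0.135],-1],[[0,0,0],[0,0,-0.13],-1],[[0,0,0],[0,0,0],-1]]'
python3 -c "
from h import *
go(.4248,-.122,.15,72.9)"
```

```text
clock: 6.55
eef_pos: [0.5871, -0.1568, 0.1591]
tool_rot: [0.712, 0.702, 0.004, 0.007]
ft_force: [0.9, 0.0, 1.9]
grip_width: 0.0855
grasp_force: 0.0
t6.5 pos [ 587.1 -156.8  159.1] phi 89.1 tilt 0.88 w 85.5 F 0.0 [0.9 0.  1.9] 
turn z total/360: 0.0450 shift/0.3 total: [-0.0483 -0.5512  0.0302] j6 1.33
```

```bash
python3 -m inch '[[[0,0,0.015],[0,0,0],-1],[[0,0,0.015],[0,0,0],-1],[[0,0,0.015],[0,0,0],-1],[[0,0,0],[-0.01,-0.11,0],-1],[[0,0,0],[-0.01,-0.11,0],-1],[[0,0,0],[-0.01,-0.11,0],-1],[[0,0,0],[-0.01,-0.11,0],-1],[[0,0,0],[-0.01,-0.11,0],-1],[[0,0,0],[0,0,0],-1],[[0,0,0],[0,0,0],-1]]'
python3 -c "
from h import *
c=vision.camera('wrist');cv2.imwrite('pics/w3.png',c['img'][:,:,::-1])
go(.4248,-.122,.025,72.9)
c2=vision.camera('top');h=cv2.cvtColor(c2['img'],cv2.COLOR_RGB2HSV)
cv2.imwrite('pics/t3.png',c2['img'][:,:,::-1])
"
```

```text
clock: 7.38
eef_pos: [0.4181, -0.1209, 0.1498]
tool_rot: [0.804, 0.594, -0.0, -0.0]
ft_force: [0.5, -0.3, 0.2]
grip_width: 0.0852
grasp_force: 0.0
t7.4 pos [ 420.1 -121.4  150.3] phi 72.9 tilt 0.09 w 85.6 F 0.0 [ 0.2 -0.5  0.4] 
turn z total/360: 0.0000 shift/0.3 total: [0.0027 0.0154 0.4178] j6 1.59
```

View pics/w3.png

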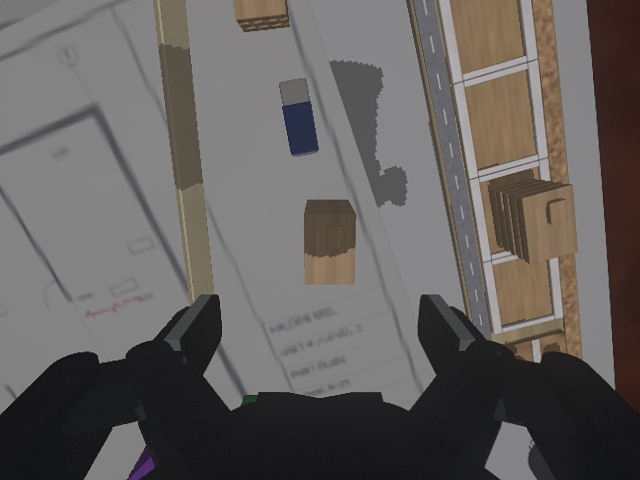

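The wrist view shows block_5 sitting in its plot and block_7's roof at (304–355, 212–284), aligned and about 5–6 mm towards +tool y. Going down.

```bash
python3 -m inch '[[[0,0,0],[0.003,0.017,0.04],-1],[[0,0,0],[0,0,0.1],-1],[[0,0,0],[0,0,0.1],-1],[[0,0,0],[0,0,0.1],-1],[[0,0,0],[0,0,0.05],-1],[[0,0,0],[0,0,0.028],-1],[[0,0,0],[0,0,0],0.5],[[0,0,0],[0,0,0],1],[[0,0,0],[0,0,0],1],[[0,0,0],[0,0,0],1]]'
python3 -m inch '[[[0,0,0],[0,0,0],1],[[0,0,0],[0,0,0],1],[[0,0,0],[0,0,0],1],[[0,0,0],[0,0,0],1]]'
python3 -c "
from h import *
go(.583,-.0795,.12,89.1)"
```

```text
clock: 8.32
eef_pos: [0.4267, -0.1224, 0.0259]
tool_rot: [0.804, 0.594, 0.001, 0.001]
ft_force: [-2.5, 0.4, 3.1]
grip_width: 0.0387
grasp_force: 1.8
clock: 8.65
eef_pos: [0.4267, -0.1224, 0.026]
tool_rot: [0.804, 0.594, 0.001, 0.001]
ft_force: [-0.2, -0.2, 5.3]
grip_width: 0.0352
grasp_force: 60.3
t8.7 pos [ 426.7 -122.4   26. ] phi 72.9 tilt 0.21 w 35.2 F 60.3 [-0.2 -0.2  5.3] 
turn z total/360: -0.0449 shift/0.3 total: [ 0.1511  0.5188 -0.3132] j6 1.59
```

```bash
python3 -m inch '[[[0,0,0],[0,0,-0.04],1],[[0,0,-0.015],[0,0,-0.135],1],[[0,0,-0.015],[0,0,-0.138],1],[[0,0,-0.015],[0,0,0],1],[[0,0,0],[0.030,0.104,0],1],[[0,0,0],[0.030,0.104,0],1],[[0,0,0],[0.030,0.104,0],1],[[0,0,0],[0.030,0.104,0],1],[[0,0,0],[0.030,0.104,0],1],[[0,0,0],[0,0,0],1]]'
python3 -m inch '[[[0,0,0],[0,0,0],1],[[0,0,0],[0,0,0],1],[[0,0,0],[0,0,0],1]]'
python3 -c "
from h import *
go(.583,-.0795,.036,89.1)"
```

```text
clock: 9.48
eef_pos: [0.5872, -0.0777, 0.1179]
tool_rot: [0.712, 0.703, 0.002, 0.001]
ft_force: [0.7, -0.7, -0.7]
grip_width: 0.0352
grasp_force: 60.4
clock: 9.73
eef_pos: [0.5803, -0.0796, 0.1183]
tool_rot: [0.713, 0.701, -0.001, -0.001]
ft_force: [0.1, -0.6, -0.3]
grip_width: 0.0352
grasp_force: 60.4
t9.7 pos [580.3 -79.6 118.3] phi 89.1 tilt 0.09 w 35.2 F 60.4 [ 0.1 -0.6 -0.3] 
turn z total/360: -0.0000 shift/0.3 total: [0.0004 0.0089 0.2744] j6 1.45
```

```bash
python3 -m inch '[[[0,0,0],[0,0.007,0.05],1],[[0,0,0],[0,0,0.08],1],[[0,0,0],[0,0,0.06],1],[[0,0,0],[0,0,0.03],1],[[0,0,0],[0,0,0.015],1],[[0,0,0],[0,0,0.015],1],[[0,0,0],[0,0,0.009],1],[[0,0,0],[0,0,0],1],[[0,0,0],[0,0,0],1],[[0,0,0],[0,0,0],1]]'
python3 -c "
from h import *
go(.583,-.0795,.036,89.1)"
```

```text
clock: 10.57
eef_pos: [0.5845, -0.0795, 0.0417]
tool_rot: [0.713, 0.702, 0.0, 0.001]
ft_force: [-0.2, -0.4, -1.0]
grip_width: 0.0353
grasp_force: 60.4
t10.6 pos [584.5 -79.5  41.7] phi 89.1 tilt 0.09 w 35.3 F 60.4 [-0.2 -0.4 -1. ] 
turn z total/360: 0.0001 shift/0.3 total: [-0.0002 -0.0051  0.0189] j6 1.45
```

```bash
python3 -m inch '[[[0,0,0],[0,-0.004,0.007],1],[[0,0,0],[0,0,0.006],1],[[0,0,0],[0,0,0.005],1],[[0,0,0],[0,0,0.003],1],[[0,0,0],[0,0,0.002],1],[[0,0,0],[0,0,0],1],[[0,0,0],[0,0,0],1]]'
```

```text
clock: 11.15
eef_pos: [0.5827, -0.0794, 0.036]
tool_rot: [0.713, 0.702, 0.0, 0.0]
ft_force: [-4.6, 1.1, 12.3]
grip_width: 0.0353
grasp_force: 61.8
```

```bash
python3 -m inch '[[[0,0,0],[0,0,0],-0.2],[[0,0,0],[0,0,0],-1],[[0,0,0],[0,0,0],-1],[[0,0,0],[0,0,0],-1],[[0,0,0],[0,0,-0.05],-1],[[0,0,0],[0,0,-0.1],-1],[[0,0,0],[0,0,-0.13],-1],[[0,0,0],[0,0,-0.13],-1],[[0,0,0],[0,0,0],-1],[[0,0,0],[0,0,0],-1]]'
python3 -c "
from h import *
go(.430,.065,.13,78.8)"
```

```text
clock: 11.98
eef_pos: [0.585, -0.0797, 0.16]
tool_rot: [0.713, 0.702, 0.002, 0.003]
ft_force: [0.3, -0.5, -0.4]
grip_width: 0.0855
grasp_force: 0.0
t12.0 pos [585.  -79.7 160. ] phi 89.1 tilt 0.40 w 85.5 F 0.0 [ 0.3 -0.5 -0.4] 
turn z total/360: 0.0287 shift/0.3 total: [ 0.3727 -0.6004  0.1001] j6 1.45
```

```bash
python3 -m inch '[[[0,0,0.0143],[0,0,0],-1],[[0,0,0.0143],[0,0,0],-1],[[0,0,0],[0.062,-0.1,0.016],-1],[[0,0,0],[0.062,-0.1,0.016],-1],[[0,0,0],[0.062,-0.1,0.016],-1],[[0,0,0],[0.062,-0.1,0.016],-1],[[0,0,0],[0.062,-0.1,0.016],-1],[[0,0,0],[0.062,-0.1,0.016],-1],[[0,0,0],[0,0,0],-1],[[0,0,0],[0,0,0],-1]]'
python3 -c "
from h import *
c=vision.camera('wrist');cv2.imwrite('pics/w4.png',c['img'][:,:,::-1])
go(.430,.065,.005,78.8)"
```

```text
clock: 12.82
eef_pos: [0.4251, 0.0657, 0.1265]
tool_rot: [0.772, 0.636, -0.002, -0.001]
ft_force: [0.2, -0.6, 0.8]
grip_width: 0.0852
grasp_force: 0.0
t12.9 pos [426.9  65.2 127.1] phi 78.9 tilt 0.10 w 85.7 F 0.0 [ 0.  -0.3  0.4] 
turn z total/360: 0.0003 shift/0.3 total: [0.0013 0.0103 0.4071] j6 1.92
```

View pics/w4.png

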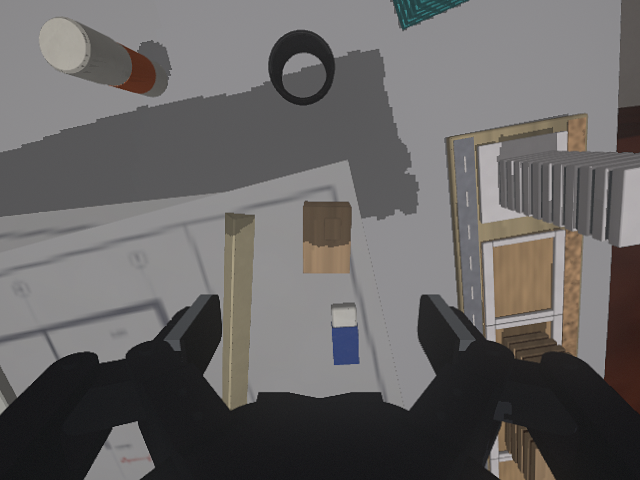

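The wrist view shows block_3's roof at (303–351, 202–273). The scale ruler's near edge is at x≈253, close to the left finger, so I'll partly close the gripper before going down.

```bash
python3 -m inch '[[[0,0,0],[0.001,0.012,0.03],-0.4],[[0,0,0],[0,0,0.07],-0.4],[[0,0,0],[0,0,0.09],-0.4],[[0,0,0],[0,0,0.08],-0.4],[[0,0,0],[0,0,0.06],-0.4],[[0,0,0],[0,0,0.04],-0.4],[[0,0,0],[0,0,0.02],-0.4],[[0,0,0],[0,0,0.012],-0.4],[[0,0,0],[0,0,0],-0.4],[[0,0,0],[0,0,0],-0.4]]'
python3 -c "
from h import *
go(.430,.065,.005,78.8)"
```

```text
clock: 13.7
eef_pos: [0.4322, 0.0643, 0.0077]
tool_rot: [0.773, 0.635, 0.0, 0.0]
ft_force: [-0.5, 0.1, -0.4]
grip_width: 0.0598
grasp_force: 0.0
t13.7 pos [432.2  64.3   7.7] phi 78.8 tilt 0.04 w 59.8 F 0.0 [-0.5  0.1 -0.4] 
turn z total/360: -0.0001 shift/0.3 total: [ 0.0008 -0.0075  0.009 ] j6 1.91
```

```bash
python3 -m inch '[[[0,0,0],[0,-0.002,0.007],-0.4],[[0,0,0],[0,0,0],0.3],[[0,0,0],[0,0,0],1],[[0,0,0],[0,0,0],1],[[0,0,0],[0,0,0],1],[[0,0,0],[0,0,0],1],[[0,0,0],[0,0,0],1],[[0,0,0],[0,0,0],1]]'
python3 -c "
from h import *
go(.430,.065,.14,89.1)"
```

```text
clock: 14.37
eef_pos: [0.4315, 0.0649, 0.0062]
tool_rot: [0.773, 0.635, 0.001, 0.0]
ft_force: [-0.4, -0.3, 5.9]
grip_width: 0.0346
grasp_force: 61.2
t14.4 pos [431.5  64.9   6.2] phi 78.8 tilt 0.10 w 34.6 F 61.2 [-0.4 -0.3  5.9] 
turn z total/360: -0.0285 shift/0.3 total: [ 3.000e-04 -4.900e-03 -4.461e-01] j6 1.91
```

```bash
python3 -m inch '[[[0,0,0],[0,0,-0.05],1],[[0,0,0],[0,0,-0.13],1],[[0,0,-0.0142],[0,0,-0.13],1],[[0,0,-0.0143],[0,0,-0.13],1],[[0,0,0],[-0.1,0.05,0],1],[[0,0,0],[-0.11,0.058,0],1],[[0,0,0],[-0.11,0.058,0],1],[[0,0,0],[-0.11,0.058,0],1],[[0,0,0],[-0.11,0.058,0],1],[[0,0,0],[-0.11,0.058,0],1]]'
python3 -m inch '[[[0,0,0],[-0.11,0.058,0],1],[[0,0,0],[-0.11,0.058,0],1],[[0,0,0],[-0.11,0.058,0],1],[[0,0,0],[0,0,0],1],[[0,0,0],[0,0,0],1],[[0,0,0],[0,0,0],1]]'
python3 -c "
from h import *
go(.581,-.232,.0162,89.1)"
```

```text
clock: 15.2
eef_pos: [0.5298, -0.1334, 0.1371]
tool_rot: [0.713, 0.701, -0.0, -0.0]
ft_force: [1.4, 0.2, -0.2]
grip_width: 0.0348
grasp_force: 60.5
clock: 15.7
eef_pos: [0.5794, -0.2314, 0.1364]
tool_rot: [0.713, 0.701, -0.0, -0.001]
ft_force: [-0.3, 1.1, -0.8]
grip_width: 0.0349
grasp_force: 60.5
t15.7 pos [ 579.4 -231.4  136.4] phi 89.1 tilt 0.14 w 34.9 F 60.5 [-0.3  1.1 -0.8] 
turn z total/360: -0.0001 shift/0.3 total: [-0.002   0.0055  0.4007] j6 1.21
```

```bash
python3 -m inch '[[[0,0,0],[-0.002,0.004,0.06],1],[[0,0,0],[0,0,0.1],1],[[0,0,0],[0,0,0.1],1],[[0,0,0],[0,0,0.06],1],[[0,0,0],[0,0,0.03],1],[[0,0,0],[0,0,0.015],1],[[0,0,0],[0,0,0.015],1],[[0,0,0],[0,0,0],1],[[0,0,0],[0,0,0],1],[[0,0,0],[0,0,0],1]]'
python3 -c "
from h import *
go(.581,-.232,.0162,89.1)"
```

```text
clock: 16.53
eef_pos: [0.5824, -0.2327, 0.0249]
tool_rot: [0.713, 0.701, 0.001, 0.001]
ft_force: [0.6, 0.0, 0.4]
grip_width: 0.0347
grasp_force: 60.5
t16.5 pos [ 582.4 -232.7   24.9] phi 89.1 tilt 0.16 w 34.7 F 60.5 [0.6 0.  0.4] 
turn z total/360: -0.0000 shift/0.3 total: [ 0.0021 -0.0048  0.0291] j6 1.21
```

```bash
python3 -m inch '[[[0,0,0],[0.001,-0.003,0.01],1],[[0,0,0],[0,0,0.008],1],[[0,0,0],[0,0,0.006],1],[[0,0,0],[0,0,0.004],1],[[0,0,0],[0,0,0.003],1],[[0,0,0],[0,0,0.002],1],[[0,0,0],[0,0,0],1],[[0,0,0],[0,0,0],1]]'
```

```text
clock: 17.2
eef_pos: [0.5806, -0.2322, 0.0162]
tool_rot: [0.713, 0.701, 0.0, 0.001]
ft_force: [-4.4, 2.5, 13.7]
grip_width: 0.0347
grasp_force: 62.3
```

```bash
python3 -m inch '[[[0,0,0],[0,0,0],-0.2],[[0,0,0],[0,0,0],-1],[[0,0,0],[0,0,0],-1],[[0,0,0],[0,0,0],-1],[[0,0,0],[0,0,-0.05],-1],[[0,0,0],[0,0,-0.12],-1],[[0,0,0],[0,0,-0.135],-1],[[0,0,0],[0,0,-0.135],-1],[[0,0,0],[0,0,-0.135],-1],[[0,0,0],[0,0,-0.07],-1]]'
python3 -m inch '[[[0,0,0.013],[0,0,0],-1],[[0,0,0.018],[0,0,0],-1],[[0,0,0.018],[0,0,0],-1],[[0,0,0.018],[0,0,0],-1]]'
python3 -c "
from h import *
c=vision.camera('wrist');cv2.imwrite('pics/w5.png',c['img'][:,:,::-1])
go(.451,.294,.19,64.9)"
```

```text
clock: 18.03
eef_pos: [0.5822, -0.2327, 0.2126]
tool_rot: [0.713, 0.701, 0.001, 0.003]
ft_force: [1.1, -0.5, 0.9]
grip_width: 0.0853
grasp_force: 0.0
clock: 18.37
eef_pos: [0.5805, -0.232, 0.2067]
tool_rot: [0.845, 0.535, -0.0, -0.0]
ft_force: [0.6, 0.6, -0.4]
grip_width: 0.0852
grasp_force: 0.0
t18.4 pos [ 580.4 -232.   206.6] phi 64.4 tilt 0.04 w 85.5 F 0.0 [-0.5 -0.4 -1.4] 
turn z total/360: -0.0013 shift/0.3 total: [ 1.4048 -1.1344  0.0552] j6 1.64
```

```bash
python3 -m inch '[[[0,0,0],[0.1,-0.081,0.004],-1],[[0,0,0],[0.1,-0.081,0.004],-1],[[0,0,0],[0.1,-0.081,0.004],-1],[[0,0,0],[0.1,-0.081,0.004],-1],[[0,0,0],[0.1,-0.081,0.004],-1],[[0,0,0],[0.1,-0.081,0.004],-1],[[0,0,0],[0.1,-0.081,0.004],-1]]'
python3 -m inch '[[[0,0,0],[0.1,-0.081,0.004],-1],[[0,0,0],[0.1,-0.081,0.004],-1],[[0,0,0],[0.1,-0.081,0.004],-1],[[0,0,0],[0.1,-0.081,0.004],-1],[[0,0,0],[0.1,-0.081,0.004],-1],[[0,0,0],[0.1,-0.081,0.004],-1],[[0,0,0],[0.1,-0.081,0.004],-1],[[0,0,0],[0,0,0],-1],[[0,0,0],[0,0,0],-1],[[0,0,0],[0,0,0],-1]]'
python3 -c "
from h import *
c=vision.camera('wrist');cv2.imwrite('pics/w6.png',c['img'][:,:,::-1])
go(.451,.294,.042,64.9)"
```

```text
clock: 19.0
eef_pos: [0.5144, 0.0318, 0.1983]
tool_rot: [0.843, 0.538, -0.0, -0.0]
ft_force: [1.1, 0.3, 0.2]
grip_width: 0.0852
grasp_force: 0.0
clock: 19.83
eef_pos: [0.4497, 0.2923, 0.1898]
tool_rot: [0.843, 0.538, -0.001, 0.0]
ft_force: [-0.1, -0.5, -0.0]
grip_width: 0.0856
grasp_force: 0.0
t19.9 pos [450.1 291.6 189.9] phi 65.0 tilt 0.06 w 85.4 F 0.0 [-0.   0.1  0.6] 
turn z total/360: 0.0002 shift/0.3 total: [ 0.0085 -0.0005  0.4931] j6 2.58
```

View pics/w6.png

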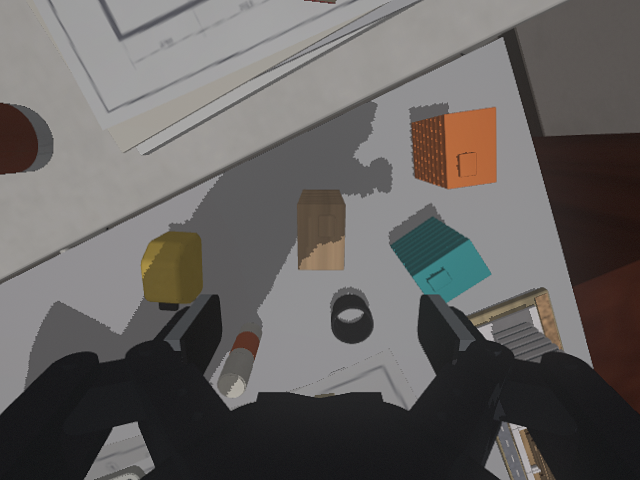

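The wrist view shows block_9's roof at (297–346, 205–270), centred. Turquoise starts at x≈390, so I'll narrow the fingers before going down.

```bash
python3 -m inch '[[[0,0,0],[0.008,0,0],-0.4],[[0,0,0],[0,0,0.03],-0.4],[[0,0,0],[0,0,0.08],-0.4],[[0,0,0],[0,0,0.1],-0.4],[[0,0,0],[0,0,0.1],-0.4],[[0,0,0],[0,0,0.08],-0.4],[[0,0,0],[0,0,0.06],-0.4],[[0,0,0],[0,0,0.04],-0.4],[[0,0,0],[0,0,0],-0.4],[[0,0,0],[0,0,0],-0.4]]'
python3 -m inch '[[[0,0,0],[0,0,0],0.3],[[0,0,0],[0,0,0],1],[[0,0,0],[0,0,0],1],[[0,0,0],[0,0,0],1],[[0,0,0],[0,0,0],1],[[0,0,0],[0,0,0],1],[[0,0,0],[0,0,0],1]]'
python3 -c "
from h import *
go(.4517,.294,.2,89.1)"
```

```text
clock: 20.72
eef_pos: [0.4507, 0.2934, 0.0423]
tool_rot: [0.844, 0.536, -0.001, 0.0]
ft_force: [-0.1, 0.7, 0.8]
grip_width: 0.0598
grasp_force: 0.0
clock: 21.3
eef_pos: [0.4521, 0.2952, 0.0446]
tool_rot: [0.844, 0.537, 0.002, 0.0]
ft_force: [0.9, -1.5, 5.4]
grip_width: 0.0354
grasp_force: 60.3
t21.3 pos [452.1 295.2  44.6] phi 65.0 tilt 0.18 w 35.4 F 60.3 [ 0.9 -1.5  5.4] 
turn z total/360: -0.0670 shift/0.3 total: [-0.0042 -0.0014 -0.518 ] j6 2.59
```

```bash
python3 -m inch '[[[0,0,0],[0,0,-0.04],1],[[0,0,0],[0,0,-0.1],1],[[0,0,0],[0,0,-0.13],1],[[0,0,0],[0,0,-0.13],1],[[0,0,-0.0167],[0,0,-0.12],1],[[0,0,-0.0167],[0,0,0],1],[[0,0,-0.0168],[0,0,0],1],[[0,0,-0.0168],[0,0,0],1],[[0,0,0],[-0.05,0.02,0],1],[[0,0,0],[-0.1,0.05,0],1]]'
python3 -m inch '[[[0,0,0],[-0.11,0.051,0],1],[[0,0,0],[-0.11,0.051,0],1],[[0,0,0],[-0.11,0.051,0],1],[[0,0,0],[-0.11,0.051,0],1],[[0,0,0],[-0.11,0.051,0],1],[[0,0,0],[-0.11,0.051,0],1],[[0,0,0],[-0.11,0.051,0],1],[[0,0,0],[-0.06,0.03,0],1],[[0,0,0],[0,0,0],1],[[0,0,0],[0,0,0],1]]'
python3 -c "
from h import *
go(.584,-.0032,.0546,89.1)"
```

```text
clock: 22.13
eef_pos: [0.4697, 0.2513, 0.1988]
tool_rot: [0.711, 0.704, -0.0, -0.001]
ft_force: [0.8, -0.1, -1.4]
grip_width: 0.0356
grasp_force: 60.0
clock: 22.97
eef_pos: [0.5831, -0.0026, 0.1983]
tool_rot: [0.714, 0.701, -0.0, -0.001]
ft_force: [0.2, -0.3, -1.8]
grip_width: 0.0352
grasp_force: 60.2
t23.0 pos [583.1  -2.6 198.3] phi 88.9 tilt 0.11 w 35.2 F 60.2 [ 0.2 -0.3 -1.8] 
turn z total/360: -0.0004 shift/0.3 total: [-0.0021  0.0031  0.479 ] j6 1.58
```

```bash
python3 -m inch '[[[0,0,0],[-0.002,0.001,0.06],1],[[0,0,0],[0,0,0.1],1],[[0,0,0],[0,0,0.1],1],[[0,0,0],[0,0,0.08],1],[[0,0,0],[0,0,0.06],1],[[0,0,0],[0,0,0.03],1],[[0,0,0],[0,0,0.02],1],[[0,0,0],[0,0,0],1],[[0,0,0],[0,0,0],1],[[0,0,0],[0,0,0],1]]'
python3 -c "
from h import *
go(.584,-.0032,.0546,89.1)"
```

```text
clock: 23.8
eef_pos: [0.5849, -0.0018, 0.0658]
tool_rot: [0.713, 0.702, 0.001, 0.001]
ft_force: [0.1, -0.5, -0.9]
grip_width: 0.0358
grasp_force: 60.2
t23.8 pos [584.9  -1.8  65.8] phi 89.1 tilt 0.16 w 35.8 F 60.2 [ 0.1 -0.5 -0.9] 
turn z total/360: 0.0000 shift/0.3 total: [-0.0048 -0.0028  0.0372] j6 1.58
```

```bash
python3 -m inch '[[[0,0,0],[-0.003,-0.002,0.012],1],[[0,0,0],[0,0,0.01],1],[[0,0,0],[0,0,0.006],1],[[0,0,0],[0,0,0.004],1],[[0,0,0],[0,0,0.002],1],[[0,0,0],[0,0,0.002],1],[[0,0,0],[0,0,0],1],[[0,0,0],[0,0,0],1]]'
```

```text
clock: 24.47
eef_pos: [0.583, -0.0032, 0.0546]
tool_rot: [0.713, 0.701, 0.0, 0.0]
ft_force: [-2.5, 0.2, 6.2]
grip_width: 0.0352
grasp_force: 61.2
```

Contact, at the expected height. I'll release, rise, back away and check.

```bash
python3 -m inch '[[[0,0,0],[0,0,0],-0.2],[[0,0,0],[0,0,0],-1],[[0,0,0],[0,0,0],-1],[[0,0,0],[0,0,0],-1],[[0,0,0],[0,0,-0.05],-1],[[0,0,0],[0,0,-0.1],-1],[[0,0,0],[0,0,-0.13],-1],[[0,0,0],[0,0,-0.13],-1],[[0,0,0],[0,0,-0.13],-1],[[0,0,0],[0,0,0],-1]]'
python3 -m inch '[[[0,0,0],[0,-0.13,0],-1],[[0,0,0],[0,-0.13,0],-1],[[0,0,0],[0,-0.13,0],-1],[[0,0,0],[0,-0.13,0],-1],[[0,0,0],[0,-0.13,0],-1],[[0,0,0],[0,-0.13,0],-1],[[0,0,0],[0,-0.1,0],-1],[[0,0,0],[0,0,0],-1],[[0,0,0],[0,0,0],-1]]'
python3 - <<'E'
from h import *
t=vision.camera("top")["img"][:,:,::-1];s=vision.camera("side")["img"][:,:,::-1]
o=np.zeros((600,800,3),np.uint8)
o[:250]=cv2.resize(t[130:205,255:495],(800,250),interpolation=cv2.INTER_CUBIC)
o[250:,:600]=cv2.resize(s[175:280,230:345],(600,350),interpolation=cv2.INTER_CUBIC)
cv2.imwrite("pics/f.png",o)
E
```

```text
clock: 25.3
eef_pos: [0.5876, -0.003, 0.2247]
tool_rot: [0.713, 0.701, 0.006, 0.006]
ft_force: [1.6, 0.5, 0.4]
grip_width: 0.0857
grasp_force: 0.0
clock: 26.05
eef_pos: [0.3182, 0.0013, 0.2156]
tool_rot: [0.713, 0.701, 0.001, 0.001]
ft_force: [0.5, 0.2, 0.9]
grip_width: 0.0855
grasp_force: 0.0
```

View pics/f.png

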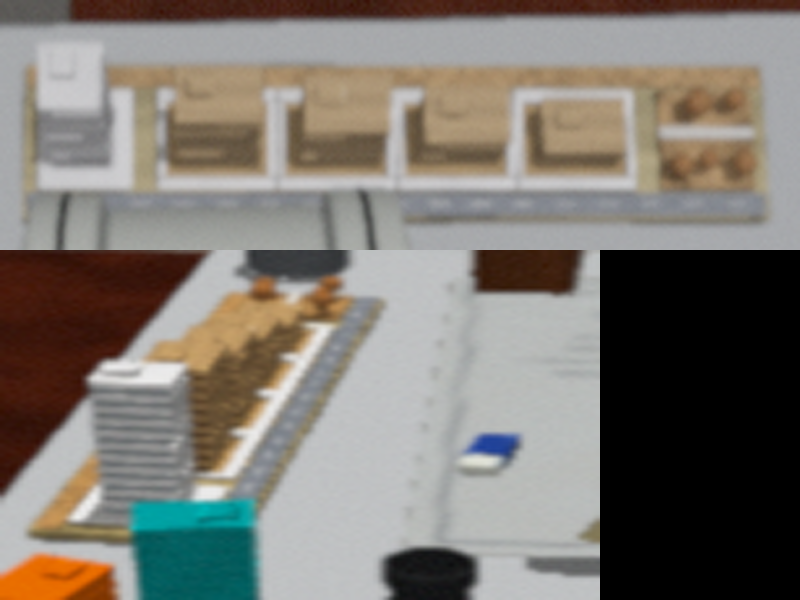

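The final view shows all four blocks upright inside the kerbs, stepping down from the tower to the park. Each one touched down at floor height.

```bash
python3 -c "
from workcell import workorder
print(workorder.job_done())"
```

```text
the job is handed in; nothing more can be done
None
```

The job is handed in: the 9-, 7-, 5- and 3-storey buildings stand in plots 1 to 4 from the tower, each seated on its plot floor and released, at about 26 s on the robot's clock; the hand-in returned no verdict.

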